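Weigh out 100 g of boxed sweets

TASK

Weigh out exactly 100 g of boxed sweets on the kitchen scale. The small red box weighs 40 g, the blue and white box 60 g and the thick beige and brown box 75 g: choose the boxes that add up to 100 g and lay them flat on the scale's raised plate one by one, letting go of each. Leave the box that is not needed where it stands.

Things in the scene. Friction and masses are not known exactly. Their poses are not given: they have to be found in the camera images.
- scale: light grey kitchen scale, 161 x 193 x 35 mm, fixed. Origin: centre of its underside, on the table; z up. Base 21 mm high; the round plate, 136 mm across, does not sink: flat top 35 mm above the table, centre at x = +8, y = +16 mm. Dark display at the -y end. Both boxes fit side by side along y, e.g. 40 mm either side of the plate's centre, slightly overhanging; stacking is fine too.
- red_sweets: small flat red and cream card box, 48 x 61 x 15 mm (x, y, z), weighs 40 g; lies flat on the table. Origin: centre of its underside; z up, y along its longer side, x along its shorter side (the side to pinch across). Rigid.
- blue_sweets: flat blue and white card box, 59 x 77 x 18 mm (x, y, z), weighs 60 g; lies flat on the table. Origin: centre of its underside; z up, y along its longer side, x along its shorter side (the side to pinch across). Rigid.
- beige_sweets: thicker beige and brown card box, 62 x 70 x 22 mm (x, y, z), weighs 75 g; lies flat on the table. Origin: centre of its underside; z up, y along its longer side, x along its shorter side (the side to pinch across). Rigid.
Not all that is in view belongs to the job. There is more than one size of the red_sweets; the one meant has the size given above.

How it is judged (in metres and radians):
On the way:
1. the first box, red or blue, lies flat on the plate, let go of, and the scale carries its weight alone (((x of red_sweets in the frame of scale between -0.057 and 0.073 m and y of red_sweets in the frame of scale between -0.049 and 0.081 m and z of red_sweets in the frame of scale between 0.03 and 0.06 m and angle between red_sweets's own z axis and vertical below 0.175 rad and linear speed of red_sweets below 0.02 m/s and contact force between the fingers and red_sweets below 0.05 N and contact force between scale and anything else between 0.32 and 0.47 N and not (x of blue_sweets in the frame of scale between -0.057 and 0.073 m and y of blue_sweets in the frame of scale between -0.049 and 0.081 m and z of blue_sweets in the frame of scale between 0.03 and 0.06 m and angle between blue_sweets's own z axis and vertical below 0.175 rad)) or (x of blue_sweets in the frame of scale between -0.057 and 0.073 m and y of blue_sweets in the frame of scale between -0.049 and 0.081 m and z of blue_sweets in the frame of scale between 0.03 and 0.06 m and angle between blue_sweets's own z axis and vertical below 0.175 rad and linear speed of blue_sweets below 0.02 m/s and contact force between the fingers and blue_sweets below 0.05 N and contact force between scale and anything else between 0.5 and 0.68 N and not (x of red_sweets in the frame of scale between -0.057 and 0.073 m and y of red_sweets in the frame of scale between -0.049 and 0.081 m and z of red_sweets in the frame of scale between 0.03 and 0.06 m and angle between red_sweets's own z axis and vertical below 0.175 rad)))), for 0.2 s.
At the end, for the whole second after the job is handed in: red and blue box lie flat (within 10 degrees) on the plate, side by side or stacked, centres within 65 mm of its centre along the scale's x and y, at rest and released; the scale carries 94 to 107 g in all; the beige box is within 30 mm of where it stood (x of red_sweets in the frame of scale between -0.057 and 0.073 m and y of red_sweets in the frame of scale between -0.049 and 0.081 m and z of red_sweets in the frame of scale between 0.03 and 0.06 m and angle between each of red_sweets, blue_sweets's own z axis and vertical below 0.175 rad and x of blue_sweets in the frame of scale between -0.057 and 0.073 m and y of blue_sweets in the frame of scale between -0.049 and 0.081 m and z of blue_sweets in the frame of scale between 0.03 and 0.06 m and linear speed of each of red_sweets, blue_sweets below 0.02 m/s and contact force between the fingers and red_sweets below 0.05 N and contact force between the fingers and blue_sweets below 0.05 N and contact force between scale and anything else between 0.92 and 1.05 N and distance of beige_sweets from where it was at the start of the episode below 0.03 m); the robot touches nothing.
It fails at once if the beige box is moved more than 30 mm (distance of beige_sweets from where it was at the start of the episode above 0.03 m).
It also fails if it takes over 64 s, if anything falls off the work surface, if the arm or the gripper's body presses on something with over 40 N, if the wrist force passes 120 N, or if a joint passes its speed limit or range.

ROBOT

A 7-joint arm with a two-finger parallel gripper is mounted at the origin on a cart in front of the work surface, level with it; the furniture and walls round the work are solid. World frame = base frame: x ahead of the robot, y to its left, z up, the work surface at z = 0. Lengths are in mm, angles in rad, forces in N, time in s.
With the tool pointing down it reaches from about 425 to 875 mm from the base axis. Payload 4.7 kg.
Tool frame: the origin (TCP) lies midway between the tips of the shut fingers; the grasp point (between the pads) lies 19 mm behind it (r.grip_point_offset is the distance from the TCP to the grasp point, in mm); z points along the fingers, x is the direction in which the jaws open and shut, and the axes are right-handed (so a half turn about z gives the same grasp; the last joint's range is limited). The gripper opens to 85 mm and grips with 20 to 120 N. Pads are 22 mm wide; open, the fingers measure 114 mm over their backs; the gripper's body (76 mm by 85 mm) begins 54 mm behind the grasp point. The pads swing forward as they close: fully open they stand 13 mm farther back than shut.
Start: joints at [-1.219, 0.321, -0.07, 1.45, 0.023, 1.371, -0.057], TCP at [215.445, 613.277, 231.349] pointing down, gripper open.
Joint ranges: [-2.86, 2.86], [-0.3, 2.09], [-1.38, 1.24], [0.06, 2.45], [-1.56, 4.7], [0.09, 2.05], [-2.69, 2.69]. Speed limits (rad/s): [2.57, 2.57, 3.14, 3.14, 3.14, 3.14, 3.14].

INTERFACE

Orientations are given as a rotation vector (axis times angle).
In Python, from station import r, viewer gives the robot as it stands. Calls block until the motion is done:
- r.move_pose(position, orientation): joint-space move of the TCP to a pose.
- r.movel(position, max_speed=150, rotation=None, guard=None): straight line of the TCP; rotation=None keeps the orientation; max_speed is the mean speed in mm/s. With guard (N) it stops when the force on the tool has changed by that much, and returns True; else False.
- r.movej(angles): joint-space move.
- r.move_gripper(opening, grasp_force=None): finger opening in mm; grasp_force is the grip in N (None keeps the last); returns when the fingers have stopped.
- r.wait(seconds).
- r.inverse_kinematics(position, orientation): joint angles nearest the present ones, or None.
- r.get_obs(): the state.
- viewer.grab_frame(name): name is "scene" or "top"; returns the picture (420x560x3 uint8, blue, green, red); there is no depth.
- viewer.calibration(name): a dict with "intrinsics" (3x3 intrinsics, pixels), "D" ([k1, k2, p1, p2, k3] as OpenCV has them; the pictures are not rectified), "camera_from_world" (4x4, takes a point from world to camera coordinates). Camera axes: x right, y up, looking along -z (the intrinsics and any distortion apply to the point x, -y, -z); pixel columns grow to the right and rows downward; lengths in mm; the calibration is good to about 2 mm. A picture is of the moment at which its call begins. calibration takes no time and is no camera call.
A pose or a line that the arm cannot do raises r.IKError and nothing moves.
- r.finish_job(): hands the job in, once; it reports no verdict.
The state is a dict: "t": time; "q": joint angles; "qvel": joint speeds; "joint_efforts": joint torques, N m; "tcp_pos": TCP position; "tcp_rot": TCP orientation; "wrist_force": force on the tool from outside, world axes, zero at the start; "wrist_torque": the same for the moment, N m; "gripper_width": finger opening in mm.
Only numpy, scipy, OpenCV 4.12 (cv2) and the standard library are available. Lean on these libraries where they do the work, as an engineer would, in place of code of your own. Each camera call takes 0.05 s, during which the arm holds its last target.

## Working session

There is one attempt and no reset: what is moved stays moved. The work goes in short steps, each a Python script; the robot and the scene stay as the last script left them, time stands still between calls to the robot, and variables do not carry over. Pictures are saved under pics/ and viewed, and the job is handed in when it is done.

```bash
mkdir -p pics; ls; python3 - <<'E'
from station import r, viewer
import cv2
for n in("scene","top"):
    cv2.imwrite(f"pics/{n}0.png",viewer.grab_frame(n))
    c=viewer.calibration(n); print(c)
o=r.get_obs();print(o['t'],o['tcp_pos'],o['tcp_rot'],o['gripper_width'],r.grip_point_offset)
E
```

```text
pics
{'intrinsics': array([[431.82732691,   0.        , 267.62340356],
       [  0.        , 431.82732691, 214.70591534],
       [  0.        ,   0.        ,   1.        ]]), 'D': array([-0.01574849,  0.        ,  0.        ,  0.        ,  0.        ]), 'camera_from_world': array([[-8.98629542e-01, -4.38242828e-01, -2.02032162e-02,
         4.20884916e+02],
       [ 2.72955184e-01, -5.94568112e-01,  7.56296389e-01,
        -2.31512924e+02],
       [-3.43453657e-01,  6.74115705e-01,  6.53917122e-01,
        -6.20765540e+02],
       [ 0.00000000e+00,  0.00000000e+00,  0.00000000e+00,
         1.00000000e+00]])}
{'intrinsics': array([[437.99845394,   0.        , 282.28475844],
       [  0.        , 437.99845394, 205.40049833],
       [  0.        ,   0.        ,   1.        ]]), 'D': array([-0.03179102,  0.        ,  0.        ,  0.        ,  0.        ]), 'camera_from_world': array([[-1.79340554e-02, -9.99835266e-01,  2.79488031e-03,
        -6.71683815e+01],
       [ 9.87036066e-01, -1.72584290e-02,  1.59568014e-01,
        -5.46761358e+02],
       [-1.59493492e-01,  5.62034925e-03,  9.87182981e-01,
        -1.02931294e+03],
       [ 0.00000000e+00,  0.00000000e+00,  0.00000000e+00,
         1.00000000e+00]])}
0.1 [215.3203462  612.7822342  230.31567996] [ 2.56233067e+00  1.81577728e+00 -2.13850165e-03] 84.91406329123097 18.700000000000003
```

View pics/scene0.png

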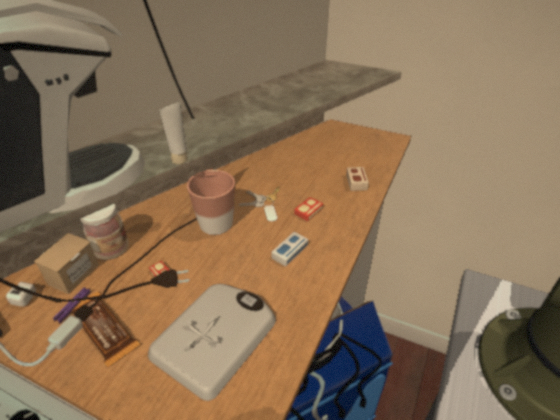

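View pics/top0.png

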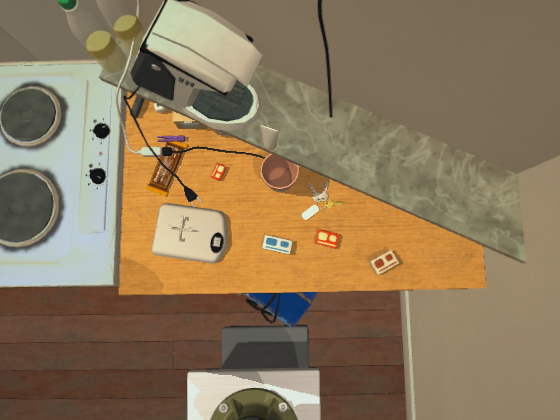

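Scene view: scale (213,338), blue (290,248), reds at (309,208) and (163,271), beige/brown (357,178). Top view: scale (190,233), blue (278,244), reds (327,239) and (218,171), beige (385,262). Next I measure sizes.

```bash
cat > h.py <<'E'
import numpy as np, cv2
from station import r, viewer
def und(cal,px):
    K,D=cal["intrinsics"],cal["D"]
    return cv2.undistortPoints(np.array(px,float).reshape(-1,1,2),K,D).reshape(-1,2)
def ray(cal,px,z):
    T=cal["camera_from_world"];R=T[:3,:3];t=T[:3,3]
    u=und(cal,px); d=np.c_[u[:,0],-u[:,1],-np.ones(len(u))]@R  # R^T d
    c=-R.T@t
    s=(z-c[2])/d[:,2]
    return c+d*s[:,None]
def proj(cal,P):
    T=cal["camera_from_world"]; P=np.atleast_2d(P).astype(float)@T[:3,:3].T+T[:3,3]
    P=P*[1,-1,-1]
    return cv2.projectPoints(P,np.zeros(3),np.zeros(3),cal["intrinsics"],cal["D"])[0].reshape(-1,2)
E
python3 - <<'E'
import cv2,numpy as np
im=cv2.imread('pics/top0.png');s=cv2.imread('pics/scene0.png')
def crop(i,x,y,w,h,W,H):return cv2.resize(i[y:y+h,x:x+w],(W,H),interpolation=cv2.INTER_CUBIC)
a=np.hstack([crop(im,250,220,160,60,800,300)])
b=np.hstack([crop(im,140,150,100,75,400,300),crop(im,145,195,100,75,400,300)])
cv2.imwrite('pics/c1.png',np.vstack([a,b]))
cv2.imwrite('pics/c2.png',np.hstack([crop(s,260,150,120,120,400,400),crop(s,130,240,160,160,400,400)]))
E
```

```text
(no output)
```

View pics/c1.png

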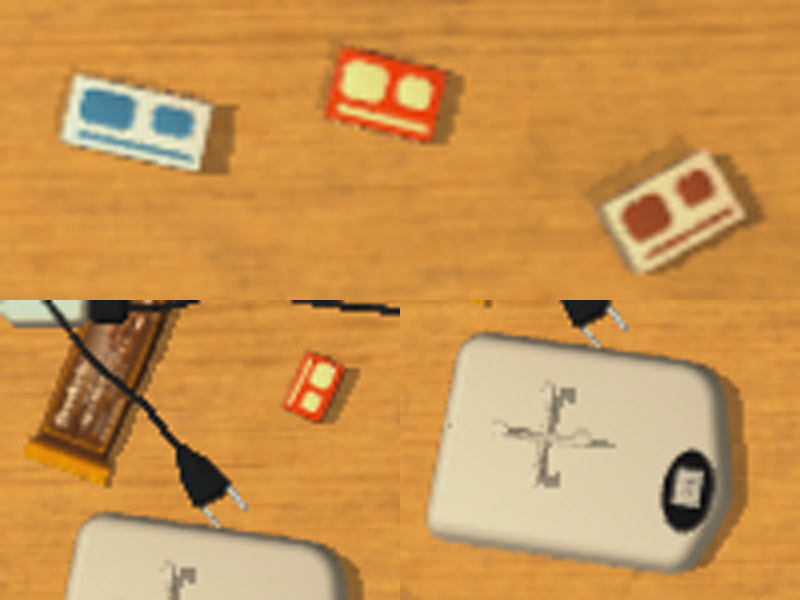

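View pics/c2.png

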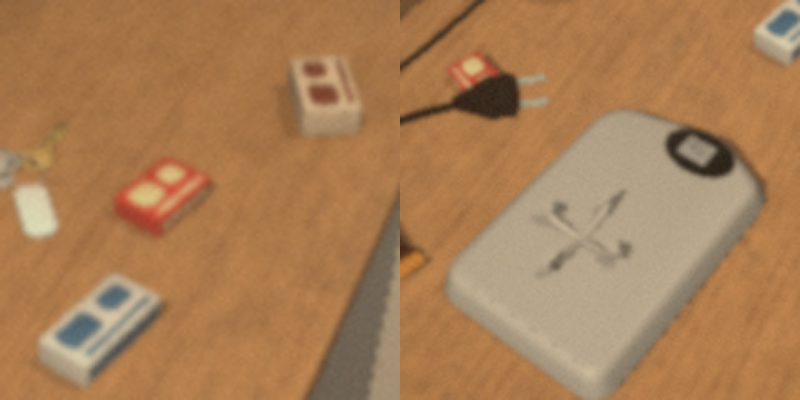

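```bash
cat >> h.py <<'E'
def blob(im,lo,hi,roi):
    hsv=cv2.cvtColor(im,cv2.COLOR_BGR2HSV); x,y,w,h=roi
    m=np.zeros(im.shape[:2],np.uint8)
    m[y:y+h,x:x+w]=cv2.inRange(hsv,lo,hi)[y:y+h,x:x+w]
    m=cv2.morphologyEx(m,cv2.MORPH_CLOSE,np.ones((5,5)))
    cs=cv2.findContours(m,cv2.RETR_EXTERNAL,cv2.CHAIN_APPROX_NONE)[0]
    return max(cs,key=cv2.contourArea)[:,0,:], m
def rect(cal,c,z):
    P=ray(cal,c,z)[:,:2].astype(np.float32)
    hull=cv2.convexHull(P)
    return cv2.minAreaRect(hull)
E
python3 - <<'E'
from h import *
im=cv2.imread('pics/top0.png');cal=viewer.calibration('top')
hsv=cv2.cvtColor(im,cv2.COLOR_BGR2HSV)
for p in [(327,239),(320,246),(300,280),(345,242),(266,247),(278,249),(170,220),(218,225),(378,268),(385,268),(400,262),(212,245)]: print(p,im[p[1],p[0]],hsv[p[1],p[0]])
E
```

```text
(327, 239) [ 10  65 234] [  7 244 234]
(320, 246) [ 64 150 219] [ 17 180 219]
(300, 280) [ 68 152 219] [ 17 176 219]
(345, 242) [ 64 147 216] [ 16 179 216]
(266, 247) [176 177 141] [ 89  52 177]
(278, 249) [161 145 100] [ 98  97 161]
(170, 220) [171 207 221] [ 22  58 221]
(218, 225) [162 196 214] [ 20  62 214]
(378, 268) [107 155 202] [ 15 120 202]
(385, 268) [ 82 124 188] [ 12 144 188]
(400, 262) [ 46  92 133] [ 16 167 133]
(212, 245) [55 62 67] [18 46 67]
```

```bash
cat >> h.py <<'E'
def mask(im,kind,roi):
    f=im.astype(float)+1; hsv=cv2.cvtColor(im,cv2.COLOR_BGR2HSV)
    br=f[...,0]/f[...,2]; gr=f[...,1]/f[...,2]
    if kind=='red': m=((gr<0.53)&(f[...,2]>120))|((gr>0.82)&(f[...,2]>150))
    elif kind=='beige': m=((br>0.5)&(f[...,2]>120))|((gr<0.58)&(br>.3)&(f[...,2]>90))
    else: m=(br>0.5)&(f.sum(2)>250)
    x,y,w,h=roi; M=np.zeros(m.shape,np.uint8); M[y:y+h,x:x+w]=255*m[y:y+h,x:x+w]
    M=cv2.morphologyEx(M,cv2.MORPH_CLOSE,np.ones((5,5)))
    cs=cv2.findContours(M,cv2.RETR_EXTERNAL,cv2.CHAIN_APPROX_NONE)[0]
    return max(cs,key=cv2.contourArea)[:,0,:],M
def half(c):  # contour grown by half a pixel
    c=c.astype(float); return np.vstack([c+d for d in ([.5,.5],[-.5,.5],[.5,-.5],[-.5,-.5])])
E
python3 - <<'E'
from h import *
im=cv2.imread('pics/top0.png');cal=viewer.calibration('top')
out=cv2.resize(im,None,fx=3,fy=3)
for n,k,roi,z in [('red','red',(310,222,36,34),15),('smallred','red',(205,158,28,26),12),('blue','blue',(255,228,45,30),18),('beige','beige',(362,240,46,40),22),('scale','blue',(143,195,94,75),25)]:
    c,M=mask(im,k,roi)
    R=rect(cal,half(c),z); print(n,np.round(R[0],1),np.round(R[1],1),round(R[2],1))
    Rc=rect(cal,half(c),z)
    b=cv2.boxPoints(R); p=proj(cal,np.c_[b,np.full(4,z)])
    cv2.polylines(out,[np.int32((p+.5)*3)],True,(0,255,0),1)
cv2.imwrite('pics/o.png',out[450:850,400:1240][:, :800])
E
```

```text
red [ 465.3 -186.2] [57.8 40.1] 74.9
smallred [641.8  85.7] [30.4 44.4] 68.8
blue [453.2 -61.6] [74.4 38.6] 76.5
beige [ 404.1 -323.4] [42.5 66.8] 27.1
scale [489.9 147.8] [187.3 147.6] 80.9
```

View pics/o.png

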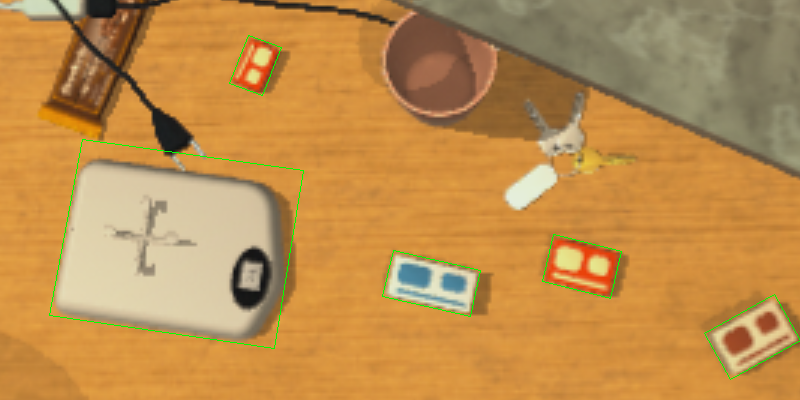

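Long sides agree with the description (red 58 vs 61, decoy only 44), but short sides read too small. I'll check with two-view corner triangulation.

```bash
python3 - <<'E'
from h import *
im=cv2.imread('pics/top0.png');s=cv2.imread('pics/scene0.png')
def crop(i,x,y,w,h,k):
    o=cv2.resize(i[y:y+h,x:x+w],None,fx=k,fy=k,interpolation=cv2.INTER_CUBIC)
    for j in range(0,w,10): cv2.putText(o,str(x+j),(j*k,8),0,.3,(0,0,0)); cv2.line(o,(j*k,0),(j*k,h*k),(90,90,90),1)
    for j in range(0,h,10): cv2.putText(o,str(y+j),(0,j*k+8),0,.3,(0,0,0)); cv2.line(o,(0,j*k),(w*k,j*k),(90,90,90),1)
    return o
cv2.imwrite('pics/g1.png',np.vstack([crop(s,270,160,100,37,8)[:,:800],crop(s,270,197,100,37,8)]))
cv2.imwrite('pics/g2.png',crop(s,262,200,70,70,8))
cv2.imwrite('pics/g3.png',crop(s,140,275,145,125,5))
E
```

```text
(no output)
```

View pics/g2.png

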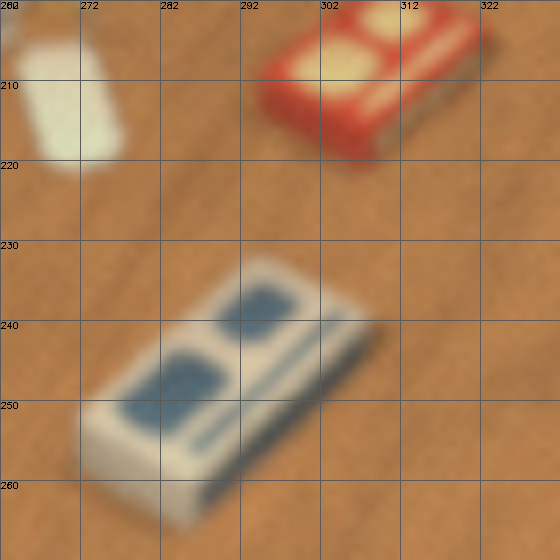

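View pics/g3.png

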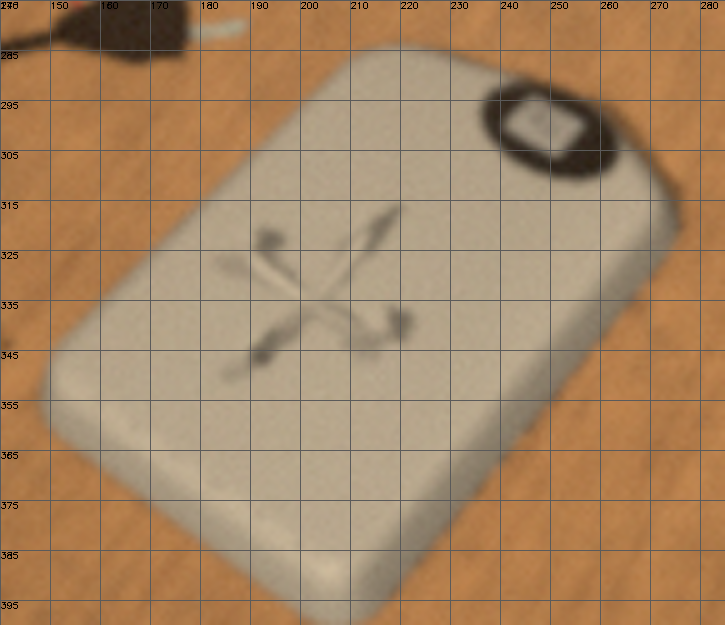

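View pics/g1.png

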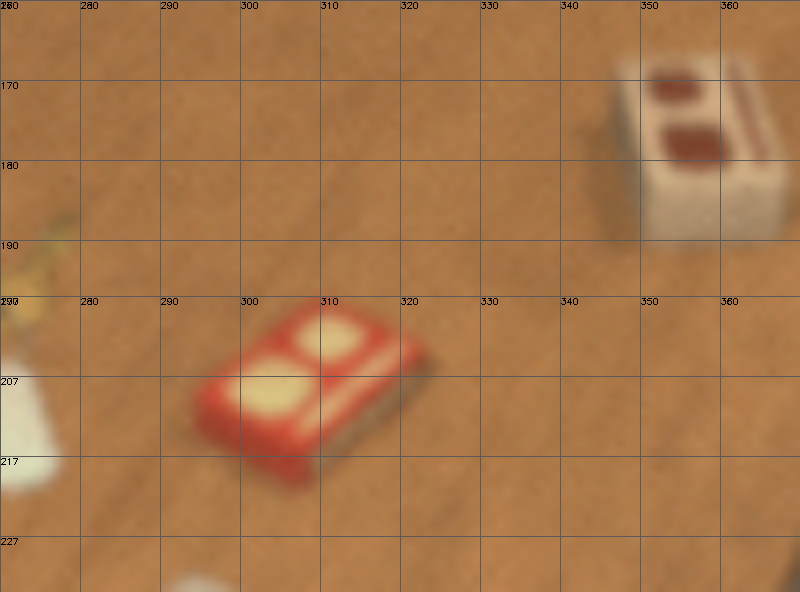

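```bash
python3 - <<'E'
from h import *
ct=viewer.calibration('top');cs=viewer.calibration('scene')
def tri(pt,ps):
    Ms=[c["camera_from_world"] for c in (ct,cs)]
    F=np.diag([1,-1,-1.])
    Ps=[F@M[:3] for M in Ms]
    X=cv2.triangulatePoints(Ps[0],Ps[1],und(ct,pt).T,und(cs,ps).T); X=(X[:3]/X[3]).T
    return X
# blue order: far-left, far-right, near-right, near-left in top view (left=+y)
T=[(265,234.4),(292.6,240.6),(290.4,254.4),(262.4,248)]
S=[(272,252),(294.7,231.9),(308.2,240.6),(285.7,260)]
X=tri(T,S);print('blue',X.round(1), np.linalg.norm(np.diff(X[[0,1,2,3,0],:2],axis=0),axis=1).round(1)); print((proj(ct,X)-T).round(1).tolist())
print('scene@18',ray(cs,S,18).round(1))
# red
T=[(318.6,229.3),(339.4,233.8),(336.4,248.6),(315.2,243.2)]
S=[(294.3,210),(310,198),(323,204.5),(307,217)]
X=tri(T,S);print('red',X.round(1), np.linalg.norm(np.diff(X[[0,1,2,3,0],:2],axis=0),axis=1).round(1))
E
```

```text
blue [[ 476.4  -33.1   17.5]
 [ 460.1 -101.3   16.5]
 [ 427.6  -94.8   11.8]
 [ 444.1  -25.8   17.4]] [70.1 33.1 70.9 33.2]
[[0.2, 0.4], [0.1, 0.4], [-0.1, -0.2], [-0.0, -0.1]]
scene@18 [[ 475.1  -33.    18. ]
 [ 458.6 -100.1   18. ]
 [ 426.   -88.7   18. ]
 [ 444.   -25.3   18. ]]
red [[ 488.3 -167.    11.5]
 [ 475.3 -219.2    9.8]
 [ 440.2 -209.7   10.6]
 [ 454.8 -157.    12.3]] [53.8 36.4 54.6 35. ]
```

```bash
python3 - <<'E'
from h import *
im=cv2.imread('pics/top0.png');s=cv2.imread('pics/scene0.png')
ct=viewer.calibration('top');cs=viewer.calibration('scene')
for n,i,c,roi in(('top',im,ct,(143,195,94,75)),('scene',s,cs,(140,275,140,125))):
    cc,M=mask(i,'blue',roi) if n=='top' else (None,None)
    if n=='scene':
        f=i.astype(float)+1; x,y,w,h=roi;M=np.zeros(i.shape[:2],np.uint8); M[y:y+h,x:x+w]=255*((f[...,0]/f[...,2]>.58))[y:y+h,x:x+w]
    M=cv2.morphologyEx(cv2.morphologyEx(M,cv2.MORPH_CLOSE,np.ones((15,15))),cv2.MORPH_OPEN,np.ones((11,11)))
    cc=max(cv2.findContours(M,0,cv2.CHAIN_APPROX_NONE)[0],key=cv2.contourArea)[:,0,:]
    o=i.copy();cv2.drawContours(o,[cc[:,None]],-1,(0,255,0),1);x,y,w,h=roi
    cv2.imwrite(f'pics/s_{n}.png',cv2.resize(o[y-10:y+h+10,x-10:x+w+10],None,fx=4,fy=4))
    for z in (10,20,30): 
        R=rect(c,half(cc),z);print(n,z,np.round(R[0],1),np.round(R[1],1),round(R[2],1))
print(ray(ct,[(183,232),(182.3,230)],35),ray(cs,[(204,334)],35))
print('disp',ray(ct,[(216.5,242)],30),ray(cs,[(250,302)],30))
E
```

```text
top 10 [493.2 150.6] [189.9 153.2] 81.0
top 20 [492.1 148.6] [188.2 151.8] 81.0
top 30 [491.1 146.5] [186.4 150.4] 81.0
scene 10 [487.8 153.5] [191.3 146.9] 81.2
scene 20 [483.3 158.9] [188.  144.3] 81.2
scene 30 [478.9 164.3] [184.7 141.8] 81.2
[[485.18885456 167.50186421  35.        ]
 [490.13995369 169.30813696  35.        ]] [[486.41577758 178.43486963  35.        ]]
disp [[459.71059107  85.92527818  30.        ]] [[453.75700169  93.25126701  30.        ]]
```

View pics/s_top.png

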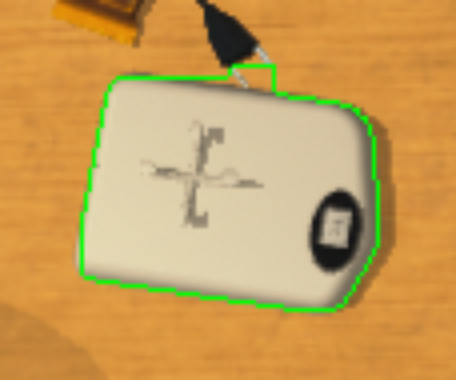

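View pics/s_scene.png

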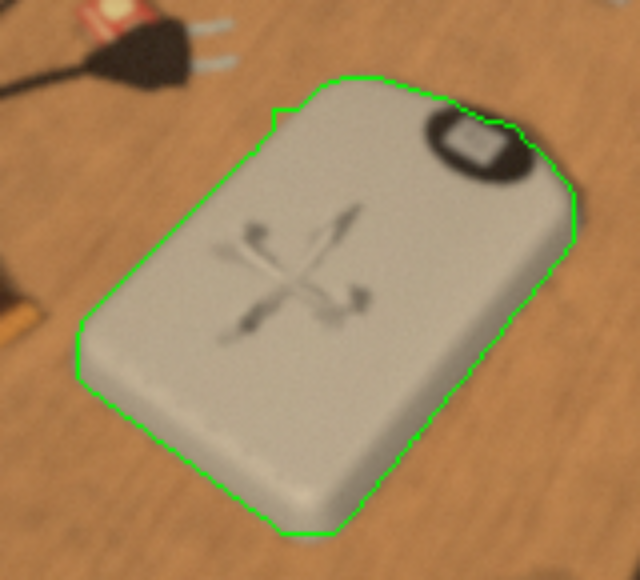

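The cross on the scale marks the plate centre, about (490,168). All boxes look narrower than listed, but the grasp width will tell.

Candidates for the red box:
- Top view (327,239), about 40x58 mm.
- Top view (218,171), about 30x44 mm, too small so a decoy.

I choose (327,239), already checked in the crop c1. I'll take red first and place it at the -y side.

```bash
cat >> h.py <<'E'
from scipy.spatial.transform import Rotation as Ro
def rv(phi):
    c,s=np.cos(phi),np.sin(phi)
    return Ro.from_matrix(np.array([[c,s,0],[s,-c,0],[0,0,-1]])).as_rotvec()
def best(pos,deg):
    q0=np.array(r.get_obs()['q']);b=None
    for d in (0,180):
        o=rv(np.radians(deg+d)); q=r.inverse_kinematics(pos,o)
        if q is not None:
            c=np.abs(np.array(q)-q0).max()
            if b is None or c<b[0]: b=(c,o,q,d)
    return b
def st(m=''):
    o=r.get_obs();print(m,round(o['t'],2),np.round(o['tcp_pos'],1),round(o['gripper_width'],1),np.round(o['wrist_force'],2))
def snap(n,p): 
    im=viewer.grab_frame(n); cv2.imwrite(f'pics/{p}.png',im); return im
PC=np.array([491,168]); UY=np.array([.155,.988])
E
python3 - <<'E'
from h import *
b=best([465,-187,150],-15); print(b)
print(best([453,-62,150],-13.5)); print(best([486,130,150],-9))
r.move_pose([465,-187,150],b[1]); st()
snap('top','t1')
r.movel([465,-187,30],200); 
print(r.movel([465,-187,1],60,guard=8)); st()
snap('top','t2');snap('scene','s2')
E
```

```text
(np.float64(0.997124038518299), array([ 3.11471589, -0.41006013,  0.        ]), array([-0.55561421,  0.06862907,  0.92705524,  1.94517826, -0.05997267,
        1.15584665,  0.13271175]), 0)
(np.float64(0.7617106548981922), array([ 3.11981657, -0.36925462,  0.        ]), array([-0.62895696, -0.06626725,  0.69164185,  2.03517455,  0.0461262 ,
        1.15787882, -0.19253441]), 0)
(np.float64(0.5035664439280263), array([ 3.13190817, -0.24648652,  0.        ]), array([-0.73040362,  0.06277932,  0.43349764,  1.9286527 , -0.02879744,
        1.15610734, -0.44313149]), 0)
 3.06 [ 465.5 -186.1  150. ] 85.8 [-0.41  0.04 -0.09]
False
 4.49 [ 464.8 -187.2    0.8] 85.3 [-0.09 -0.23 -0.12]
```

```bash
python3 - <<'E'
import cv2,numpy as np
a=cv2.imread('pics/t2.png')[190:290,250:400];b=cv2.imread('pics/s2.png')[140:280,240:400]
cv2.imwrite('pics/v2.png',np.hstack([cv2.resize(a,(450,300)),cv2.resize(b,(343,300))]))
E
```

```text
(no output)
```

View pics/v2.png

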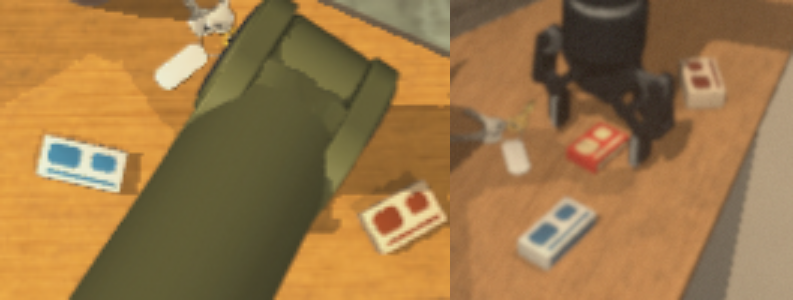

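The fingers straddle the red box (scene about (309,208)) across its short side and it sits undisturbed. I close and lift.

```bash
python3 - <<'E'
from h import *
r.move_gripper(0,25); st('closed')
r.movel([465,-187,120],120); st('lift')
im=snap('scene','s3'); cv2.imwrite('pics/v3.png',im[60:280,200:420].repeat(2,0).repeat(2,1))
E
```

```text
closed 5.1 [ 465.3 -187.1    1.2] 35.3 [-0.83  0.53  2.15]
lift 6.24 [ 464.4 -186.8  119.3] 35.5 [ 0.08 -0.02 -0.87]
```

View pics/v3.png

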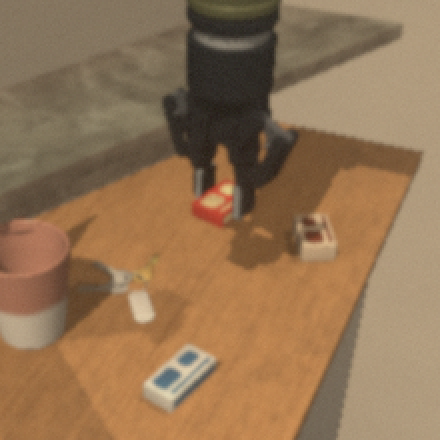

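Red is held flat at 35 mm width, which matches the visible size. I'll place it on the plate.

```bash
python3 - <<'E'
from h import *
p=PC-39*UY; b=best([*p,120],-9)
r.move_pose([*p,120],b[1]); st()
r.movel([*p,50],150); print(r.movel([*p,33],25,guard=2)); st('down')
snap('scene','s4a')
r.move_gripper(85); r.wait(.1); st('open')
r.movel([*p,140],150)
q=best([453,-62,150],-13.5); r.move_pose([453,-62,150],q[1]); st('away')
im=snap('top','t4'); s=snap('scene','s4')
cv2.imwrite('pics/v4.png',np.hstack([cv2.resize(im[180:290,130:310],(490,300)),cv2.resize(s[260:400,130:290],(300,300))]))
E
```

```text
7.5 [485.3 127.7 120. ] 35.4 [-1.22 -0.5  -0.86]
True
down 8.68 [484.9 129.7  36.1] 35.3 [-0.36 -0.24  2.18]
open 9.37 [484.3 129.5  35.9] 84.8 [ 0.67 -0.41  0.23]
away 11.01 [453.2 -60.3 149.9] 85.1 [-0.41 -0.39  0.14]
```

View pics/v4.png

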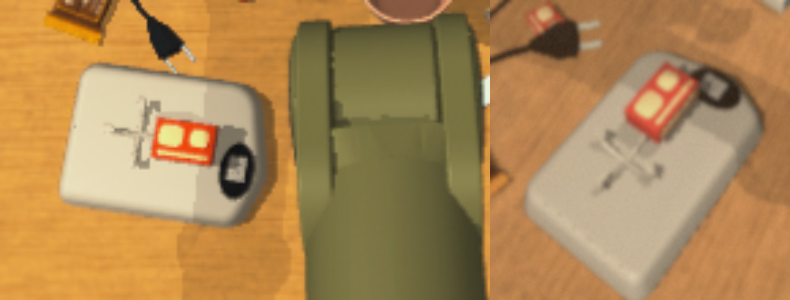

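View pics/s4.png

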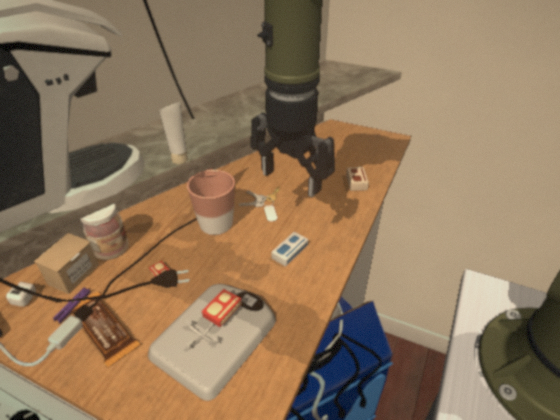

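Red lies flat on the plate (scene (222,306)); contact came at plate height of about 35 mm. Now blue.

```bash
python3 - <<'E'
from h import *
r.movel([453,-62,30],200); print(r.movel([453,-62,1],60,guard=8)); st()
r.move_gripper(0,25); st('closed')
r.movel([453,-62,120],120); st('lift')
p=PC+36*UY; b=best([*p,120],-9)
r.move_pose([*p,120],b[1]); st()
im=snap('scene','s5'); cv2.imwrite('pics/v5.png',im[150:400,100:380].repeat(2,0).repeat(2,1))
E
```

```text
False
 12.49 [453.3 -62.1   1.3] 85.0 [ 0.57 -0.32 -0.35]
closed 13.01 [453.3 -62.    1.3] 33.6 [-0.62  0.43  2.31]
lift 14.15 [452.4 -62.  119.4] 33.0 [-0.57 -0.96 -0.31]
 15.2 [497. 201. 120.] 33.5 [-0.24 -0.49 -0.32]
```

View pics/v5.png

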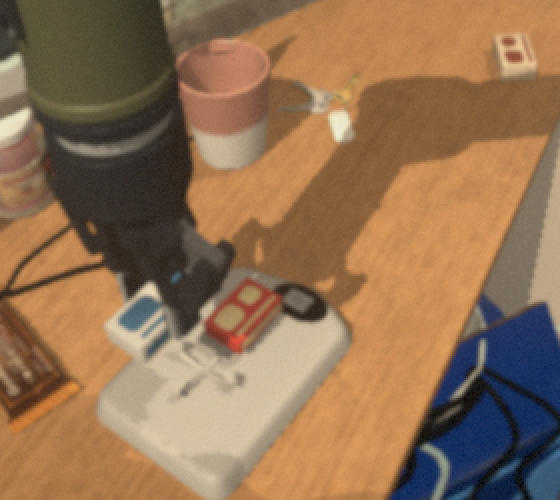

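Blue is held level above the plate (crop (140,320)). I lower and release it.

```bash
python3 - <<'E'
from h import *
p=PC+36*UY
r.movel([*p,50],150); print(r.movel([*p,33],25,guard=2)); st('down')
r.move_gripper(85); r.wait(.1); st('open')
r.movel([*p,150],150)
b=best([480,-120,250],-10); r.move_pose([480,-120,250],b[1]); st('away')
im=snap('top','t6'); s=snap('scene','s6')
cv2.imwrite('pics/v6.png',np.hstack([cv2.resize(im[180:290,130:310],(490,300)),cv2.resize(s[260:400,130:290],(300,300))]))
cal=viewer.calibration('top')
for n,k,roi,z in [('red','red',(186,215,26,35),50),('beige','beige',(362,240,46,40),22)]:
    c,M=mask(im,k,roi); R=rect(cal,half(c),z); print(n,np.round(R[0],1),np.round(R[1],1),round(R[2],1))
E
```

```text
True
down 16.43 [496.5 203.8  36.2] 33.5 [-1.18  0.83  3.45]
open 17.08 [495.9 203.5  35.8] 84.9 [ 0.03 -0.09  0.06]
away 19.27 [ 480.2 -118.   249.5] 85.2 [-0.73  0.03  0.62]
red [483.3 127.5] [64.  84.8] 89.1
beige [ 403.9 -323.2] [42.4 66.2] 27.1
```

View pics/v6.png

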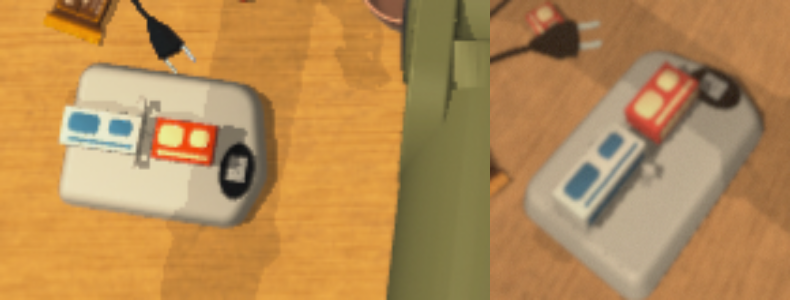

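View pics/t6.png

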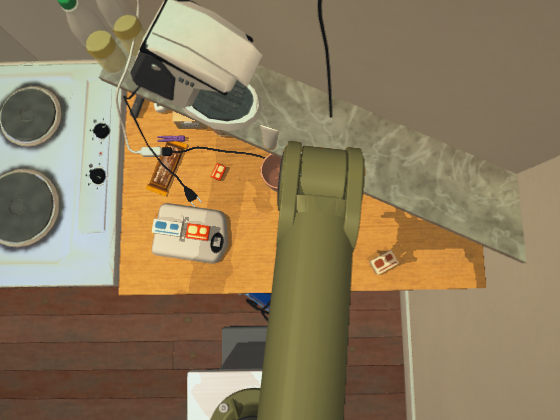

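Both boxes lie flat on the plate (top view: blue (167,227), red (198,232)), with a small gap between them. Beige has moved 0.3 mm at most and the arm is clear, so I hand in.

```bash
python3 - <<'E'
from h import *
r.wait(.3); r.finish_job(); st()
E
```

```text
the job is handed in; nothing more can be done
the job is handed in; nothing more can be done
```

I placed the red (40 g) and blue (60 g) boxes side by side on the scale's plate, one after the other, letting go of each, and handed the job in at about 20 s.

**Last checks:**
- **Boxes:** both look flat in the two camera views. Each touched down at about 35 mm, the height of the plate. Their release positions are about 37–40 mm either side of the estimated plate centre, within the 65 mm limit.
- **Beige box:** it measures within 0.3 mm of where it started.
- **Robot:** it was clear of everything, with the gripper open.

**What failed or disagreed:**
- **Sizes:** the boxes look narrower than listed. The grip closed at 35 mm on red (listed 48) and 33 mm on blue (listed 59). The long sides roughly match, and the decoy red box measured only 30 x 44 mm.
- **Scale centre:** the two cameras disagreed by up to about 11 mm on the plate's centre. The box positions leave room for that.
- **Red position:** the final automatic measurement of red's size failed because the mask took in part of the scale. I judged red by eye and by where it was released.
- **Weight:** I could not read the scale, so the 100 g rests on the stated box weights.

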